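# Close a heavy plaster casting mould and turn its button behind it

### The job

Get the two-part plaster mould ready for casting: slide the loose half along the table, pushing it low near its foot so that it slides and never rocks or tips, into the wooden casting frame until it is fully home against the fixed half. Then push the wooden turn button round with a fingertip as far as it goes, so that it lies square across behind the loose half and keeps the mould shut. Only push: do not grip or lift the mould half, keep the fingers off its moulding face, and leave everything else on the table where it is.

Things in the scene. Friction and masses are not known exactly. Their poses are not given: they have to be found in the camera images.
- casting_frame: fixed beech frame on the table with the fixed plaster half (x 0 to 54 mm, y -50 to 50, 108 high; wooden stop behind it). Origin on the table at the foot of the fixed half's moulding face, mid-width (the closing plane); x is the way to push the loose half, y to the left of that, z up. Two runners 16 high on bare table form a channel 104 wide (y -52 to 52), x -98 to 74
- channel_mouth (a point): middle of the channel's mouth at table height, x = -98 mm in the frame. Here the channel is 126 mm wide; it narrows to 104 at x = -74. The left runner reaches out to y = 66, the right one to y = -74
- loose_half: loose white plaster half, a standing block 54 thick (x), 100 wide (y), 108 mm high, 0.53 to 0.95 kg. Origin centre of underside, z up. Plain back at x = -27: push there, low (under 40 mm; in its upper half it tips). Starts with its face 150 to 190 mm before the closing plane, up to 28 mm out of line, turned up to 0.25 rad. Home: origin at x = -27, y = 0 of the frame, axes parallel
- moulding_face: the front 10 mm of the loose half (x 17 to 27; same origin and axes as the loose half), with half a vase-shaped cavity and four bumps 5.5 mm proud (y +-39, z 26 and 84) that enter sockets in the fixed half; fingers must not touch it
- face_foot (a point): point on the loose half at the foot of its moulding face, mid-width (27 mm ahead of the loose half's origin, at table height)
- turn_button (a joint): angle of the dark wooden turn button, 0 to 1.92 rad. At 0 it points away from the closing plane (frame -x), 20 degrees outwards; growing values turn it clockwise from above; at its stop, 1.92, it points along the frame's +y, 3 mm behind the back of the loose half when that is home. It stays where left; about 1 N at its end turns it. Starts at 0 to 0.12
- button_screw (a point): axis of the turn button's vertical screw on the right runner (x = -66, y = -64 mm of the frame), 26.5 mm above the table. The bar is 18 wide, with round ends, from 16.5 to 36.5 mm above the table, and reaches 61 mm from the screw
- button_end (a point): centre of the round far end of the turn button, on the bar's middle line, 52 mm from its screw and 26.5 mm above the table
- slip_tub: bystander: pale yellow lidded plastic tub, 100 across, 80 high; origin centre of underside
- clay_roll: bystander: thick grey roll of clay, 124 long along its y, 65 wide, 60 high; origin centre of underside
- stamp: bystander: wooden pattern stamp with a knob, 34x34, 58 high; origin centre of underside
- glaze_tile: bystander: small blue and brown glaze test tile, 34x50, 9 high; origin centre of underside
- wood_tool: bystander: red-brown flat modelling tool, 112 long along its y, 16 wide, 7 high; origin centre of underside
- loop_tool: bystander: wire loop tool with wooden handle, 191 long along its y, 25 wide, 10 high; origin centre of underside

How it is judged:
By the outcome, as a careful person would: the job done as asked, in the order asked, and still so for the second after the job is handed in, with the robot touching nothing.
It also fails if it takes over 64 s, if anything falls off the work surface, if the arm or the gripper's body presses on something with over 40 N, if the wrist force passes 120 N, or if a joint passes its speed limit or range.

### The arm

A 7-joint arm with a two-finger parallel gripper is mounted at the origin on the work surface; the furniture and walls round the work are solid. World frame = base frame: x ahead of the robot, y to its left, z up, the work surface at z = 0. Lengths are in m, angles in degrees, forces in N, time in s.
With the tool pointing down it reaches from about 0.4 to 0.9 m from the base axis. Payload 5.5 kg.
Tool frame: the origin (TCP) lies at the very end of the fingers, on their centre line; the grasp point (between the pads) lies 19 mm behind it (grasp_offset is the distance from the TCP to the grasp point, in m); x points along the fingers, z is the direction in which the jaws open and shut, and the axes are right-handed (so a half turn about x gives the same grasp; the last joint's range is limited). The gripper opens to 85 mm and grips with 20 to 120 N. Pads are 22 mm wide; open, the fingers measure 114 mm over their backs; the gripper's body (76 mm by 85 mm) begins 54 mm behind the grasp point. The pads swing forward as they close: fully open they stand 13 mm farther back than shut.
Start: joints at [81.543, 28.699, -24.465, 88.831, 12.651, 65.22, -12.049], TCP at [0.26, -0.596, 0.231] pointing down, gripper open.
Joint ranges: [-164.97, 164.97], [-17.58, 116.51], [-87.97, 89.64], [11.32, 138.91], [-80.73, 260.73], [10.89, 115.49], [-147.41, 147.41]. Speed limits (degrees/s): [147.25, 147.25, 180, 180, 180, 180, 180].

### API

Orientations are given as [roll, pitch, yaw] about the fixed x, y, z axes, in that order (R = Rz(yaw) Ry(pitch) Rx(roll)).
In Python, from workcell import get_obs, get_image, camera_model, close_job, recognise, grasp_offset gives the robot as it stands.
- The arm moves only by the tool jog_arm, never from a script. Its arguments are lists of equal length, an entry for each row: "slide": the shift along the tool's x, y, z in mm, a list of three; "dr": the turn, a rotation vector about the tool's x, y, z in rad, a list of three; "claw": the opening in per cent of the stroke, from 0 (shut) to 100 (fully open). A call has exactly 10 rows; each row shifts and turns the pose as measured when the row begins, along the tool's axes as they then stand; what a row does not reach is not made up. A row lasts 1/12 s, in which the tool goes at most 41.7 mm and 7.16 degrees, less where a joint would pass 70% of its speed; a pose out of reach is approached as far as the arm can. A call is refused whole if a number of a shift passes 41.7 or a number of a turn 0.125, either way. A call with a gripper value outside its range is refused whole. The fingers move at their own pace and stop on an object; "force" is the grip in N (left out, the last holds). Time passes only in rows, so rows that do not move let the fingers close, or fill a call up. It gives the time, the measured TCP pose, the force and the opening at its end, in the units of the state.
- get_obs(): the state, without advancing time (a new reading comes with each control period).
- get_image(name): name is "scene" or "top"; returns (picture, depth): 420x560x3 uint8, blue, green, red; 420x560 float32, m along the optical axis (not along the pixel's ray), 0 where there is no reading.
- camera_model(name): a dict with "fx", "fy", "cx", "cy" (pixels), "xyz" and "orientation" of the camera in the world. Camera axes: x right, y up, looking along -z (the intrinsics and any distortion apply to the point x, -y, -z); pixel columns grow to the right and rows downward; lengths in m; the calibration is good to about 2 mm. A picture is of the moment at which its call begins. camera_model takes no time and is no camera call.
- close_job(): hands the job in, once; it reports no verdict.
Trained networks look in the newest picture that a camera, given by its name, has taken for a name from the list of things; names that differ only in an ending like _2 or _b are one class to them, and where a whole thing is asked for, a point or a joint stands for the part that bears it (a point fixed in the world has none). Each returns a list of dicts, best first, with "score" (0 to 1); they miss things now and then, are a little off and sometimes report something else, mostly with a low value. They report only what shows in the picture. A call takes as long as a camera call.
- recognise(target, camera): "uv" ([column, row] in pixels, amid what is visible of it).
The state is a dict: "time_s": time; "qpos": joint angles; "dq": joint speeds; "joint_torque": joint torques, N m; "tool_pos": TCP position; "orientation": TCP orientation; "ft_force": force on the tool from outside, world axes, zero at the start; "torque": the same for the moment, N m; "gripper_width": opening from 0.0 (shut) to 1.0 (fully open).
Only numpy, scipy, OpenCV 4.12 (cv2) and the standard library are available. Lean on these libraries where they do the work, as an engineer would, in place of code of your own. Each camera call takes 0.05 s, during which the arm holds its last target. There are 200 camera calls.

## Working session

There is one attempt and no reset: what is moved stays moved. The work goes in short steps, Python scripts to look and compute and a tool call to move; the robot and the scene stay as the last step left them, time stands still between calls to the robot, and variables do not carry over. Pictures are saved under pics/ and viewed, about 8 in all and at most 12, crops included, and the job is handed in when it is done.

Besides the shell and the picture viewer there is one more tool, called after "Emit:" in YAML: its name, and indented under it one key for each argument. jog_arm: Moves the arm, as the interface text tells. Its arguments: {"type":"object","properties":{"slide":{"type":"array"},"dr":{"type":"array"},"claw":{"type":"array"},"force":{"type":"number"}},"required":["slide","dr","claw"]}

```bash
ls; mkdir -p pics
cat > h.py <<'E'
import numpy as np, cv2
from workcell import *
from scipy.spatial.transform import Rotation as R
def cam(n):
    m=camera_model(n); 
    return m
def Rm(o): return R.from_euler('xyz',o,degrees=True).as_matrix()
def cloud(n):
    im,d=get_image(n); m=camera_model(n)
    v,u=np.mgrid[0:420,0:560]
    p=np.stack([(u-m['cx'])/m['fx']*d,-(v-m['cy'])/m['fy']*d,-d],-1)
    return im,d,p@Rm(m['orientation']).T+np.array(m['xyz'])
E
python3 - <<'E'
from h import *
print(get_obs())
for n in('scene','top'):
    print(camera_model(n))
    im,d,P=cloud(n); cv2.imwrite(f'pics/{n}0.png',im); np.savez(f'{n}0.npz',im=im,d=d,P=P)
    for t in ['casting_frame','loose_half','turn_button','slip_tub','clay_roll','stamp','glaze_tile','wood_tool','loop_tool']:
        r=recognise(t,n)
        if r:
            u,v=np.round(r[0]['uv']).astype(int); print(n,t,r[0],P[v,u].round(3))
        else: print(n,t,None)
E
```

```text
pics
{'time_s': 0.0, 'qpos': array([ 81.54412289,  28.75682825, -24.4535775 ,  88.89159875,
        12.65148621,  65.21818332, -12.04837091]), 'dq': array([ 0.06253202,  0.07759814,  0.08013276, -0.02609335, -0.08422134,
        0.14430965,  0.04631396]), 'joint_torque': array([-7.94814241e-05, -5.69513369e+01, -5.81636801e+00, -2.80938399e+01,
        1.05216468e-02,  1.18086339e-02,  2.23456880e-05]), 'tool_pos': array([ 0.25924938, -0.59530921,  0.23022572]), 'orientation': array([177.70930432,  89.8870341 , 111.24997358]), 'ft_force': array([-0.54178752,  1.20557571, -0.5608883 ]), 'torque': array([-0.01514766,  0.00595364, -0.00140825]), 'gripper_width': 0.9957227784752481}
{'fx': 445.9279226756379, 'fy': 445.9279226756379, 'cx': 279.5839204503176, 'cy': 210.10464842342026, 'xyz': array([-0.07481191, -0.8544789 ,  0.63943448]), 'orientation': array([ 62.54230547,  -0.22118287, -27.3019834 ])}
scene casting_frame {'uv': [334.4, 309.6], 'score': 0.34} [ 0.361 -0.261  0.028]
scene loose_half {'uv': [274.4, 213.4], 'score': 0.56} [0.406 0.105 0.073]
scene turn_button None
scene slip
[... 510 characters left out ...]
066469,   0.42496932, -91.350862  ])}
top casting_frame {'uv': [191.3, 216.3], 'score': 0.57} [0.445 0.36  0.023]
top loose_half {'uv': [273.5, 216.4], 'score': 0.66} [0.43  0.136 0.102]
top turn_button {'uv': [228.5, 187.5], 'score': 0.64} [0.517 0.259 0.035]
top slip_tub {'uv': [129.4, 221.2], 'score': 0.71} [0.429 0.508 0.082]
top clay_roll {'uv': [397.3, 200.9], 'score': 0.73} [ 0.466 -0.184  0.062]
top stamp {'uv': [420.1, 241.1], 'score': 0.51} [ 0.363 -0.247  0.028]
top glaze_tile {'uv': [431.0, 219.3], 'score': 0.52} [ 0.423 -0.285  0.008]
top wood_tool {'uv': [386.8, 243.5], 'score': 0.69} [0.26  0.1   1.428]
top loop_tool {'uv': [358.3, 211.0], 'score': 0.75} [ 0.45  -0.089  0.009]
```

Run:
```python
import cv2
im=cv2.imread('pics/top0.png'); cv2.imwrite('pics/top0c.png',cv2.resize(im[120:320,100:500],None,fx=2,fy=2,interpolation=cv2.INTER_CUBIC))
```

```text
(no output)
```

View pics/top0c.png

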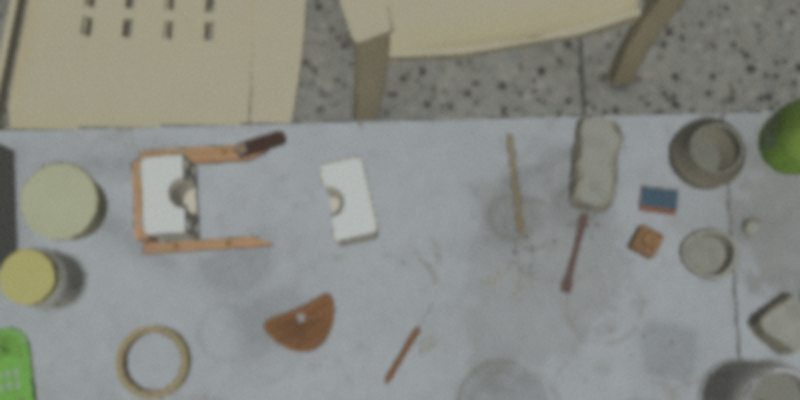

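View pics/scene0.png

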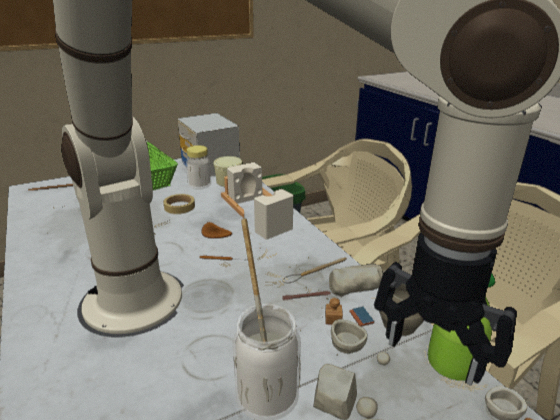

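The top view shows the frame at about (130–290, 130–250) in the crop, opening to the right. The dark button is at (262,143), the fixed half at (168,195), and the loose half at (350,200), turned with its cavity side facing left. Pushing is therefore roughly along world +y, and the bystanders are farther right. The scene view agrees.

```bash
cat >> h.py <<'E'
def rects(P,im,show=True):
    """top faces (z~0.108) -> min-area rectangles in mm; button from dark pixels at z~.036"""
    out=[]
    z=P[...,2]; m=((z>.098)&(z<.118)&(P[...,0]>.3)&(P[...,0]<.6)&(P[...,1]>0)&(P[...,1]<.45)&(im.min(-1)>120)).astype(np.uint8)
    n,l,s,c=cv2.connectedComponentsWithStats(m)
    for i in range(1,n):
        if s[i,4]>300:
            q=P[l==i]
            out.append((s[i,4],cv2.minAreaRect((q[:,:2]*1000).astype(np.float32)),q[:,2].mean(),s[i,:4]))
    return out
E
python3 - <<'E'
from h import *
f=np.load('top0.npz'); im,P=f['im'],f['P']
for r in rects(P,im): print(r)
hsv=cv2.cvtColor(im,cv2.COLOR_BGR2HSV); z=P[...,2]
box=(P[...,0]>.35)&(P[...,0]<.6)&(P[...,1]>.18)&(P[...,1]<.48)
orange=box&(hsv[...,1]>80)&(hsv[...,2]>110)&(z>.008)&(z<.03)
q=P[orange]; print('runner z',np.percentile(q[:,2],[5,50,95]),len(q))
for lo,hi in((.35,.45),(.46,.6)):
    k=q[(q[:,0]>lo)&(q[:,0]<hi)]; print(k[:,:2].min(0),k[:,:2].max(0)); 
    vx,vy,x0,y0=cv2.fitLine((k[:,:2]*1000).astype(np.float32),cv2.DIST_HUBER,0,.01,.01).ravel(); print('line',np.degrees(np.arctan2(vy,vx)),x0,y0)
dark=box&(im.max(-1)<90)&(z>.025)&(z<.05); q=P[dark]; print('button',len(q),q.mean(0),cv2.minAreaRect((q[:,:2]*1000).astype(np.float32)))
v,u=np.nonzero(box); print(u.min(),u.max(),v.min(),v.max())
c=im[170:260,160:300]; cv2.imwrite('pics/c1.png',cv2.resize(c,None,fx=5,fy=5,interpolation=cv2.INTER_NEAREST))
E
```

```text
(np.int32(776), ((434.1319885253906, 371.8067321777344), (99.91997528076172, 57.5723762512207), 2.6649444103240967), np.float64(0.10768572880063998), array([169, 197,  24,  40], dtype=int32))
(np.int32(785), ((423.9302978515625, 135.84231567382812), (100.4127426147461, 53.79245376586914), 11.01432991027832), np.float64(0.10742675620865597), array([260, 198,  29,  42], dtype=int32))
runner z [0.0114941  0.01576076 0.02031179] 385
[0.36865544 0.25453744] [0.3823123  0.40945241]
line -88.87778 375.624 335.70947
[0.48842151 0.26384441] [0.50633369 0.41213537]
line 86.727455 497.70993 326.1198
button 156 [0.48356837 0.30439785 0.0365395 ] ((444.4263916015625, 344.64166259765625), (82.23590850830078, 273.1248474121094), 17.521268844604492)
140 259 173 253
```

View pics/c1.png

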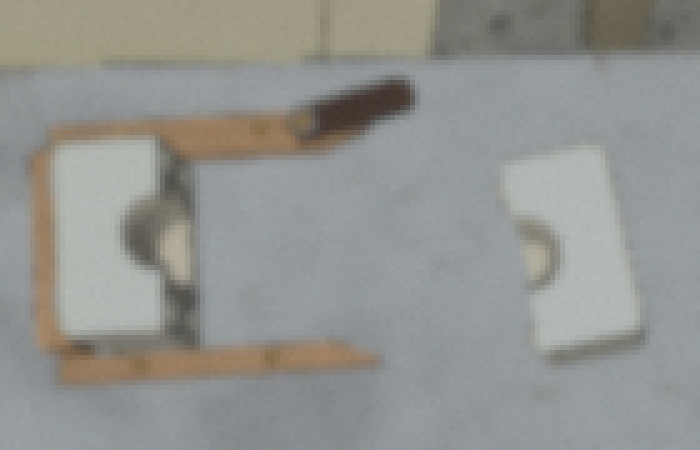

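```bash
cat >> h.py <<'E'
from scipy.optimize import minimize
from scipy.ndimage import map_coordinates
def proj(n,X):
    m=camera_model(n); c=(np.asarray(X)-np.array(m['xyz']))@Rm(m['orientation'])
    return np.stack([m['cx']+m['fx']*c[:,0]/-c[:,2], m['cy']-m['fy']*c[:,1]/-c[:,2]],-1)
def seg(a,b,n=60): return np.linspace(a,b,n)
def place(X,p): # p = x,y mm, deg ; X mm local
    t=np.radians(p[2]); r=np.array([[np.cos(t),-np.sin(t)],[np.sin(t),np.cos(t)]])
    X=np.asarray(X,float); return np.c_[X[:,:2]@r.T+p[:2],X[:,2]]/1000
def fit(n,im,segs,p0,sig=1.2):
    g=cv2.GaussianBlur(im.astype(np.float32),(0,0),sig)
    gx=np.moveaxis(np.stack([cv2.Sobel(g[...,k],cv2.CV_32F,1,0) for k in range(3)]),0,0); gy=np.stack([cv2.Sobel(g[...,k],cv2.CV_32F,0,1) for k in range(3)])
    def cost(p):
        s=0
        for a,b in segs:
            uv=proj(n,place(seg(a,b),p)); d=uv[-1]-uv[0]; nn=np.array([-d[1],d[0]])/np.hypot(*d)
            co=[uv[:,1],uv[:,0]]
            v=sum(np.abs(map_coordinates(gx[k],co,order=1)*nn[0]+map_coordinates(gy[k],co,order=1)*nn[1]) for k in range(3))
            s+=np.minimum(v,200).mean()*np.hypot(*(np.subtract(b,a)[:2]))
        return -s/100
    best=min((minimize(cost,np.add(p0,d),method='Nelder-Mead',options=dict(xatol=.02,fatol=.01,initial_simplex=np.add(p0,d)+np.array([[0,0,0],[4,0,0],[0,4,0],[0,0,2.]]))) for d in([0,0,0],[3,3,1],[-3,3,-1],[3,-3,-1],[-3,-3,1])),key=lambda r:r.fun)
    return best.x,best.fun
LOOSE=[((-27,-50,108),(-27,50,108)),((-27,-50,108),(27,-50,108)),((-27,50,108),(27,50,108)),((27,-50,108),(27,-20,108)),((27,20,108),(27,50,108))]
FRAME=[((54,-50,108),(54,50,108)),((0,-50,108),(54,-50,108)),((0,50,108),(54,50,108)),((0,-50,108),(0,-20,108)),((0,20,108),(0,50,108)),((-45,-74,16),(70,-74,16)),((-74,52,16),(-5,52,16)),((-98,66,0),(70,66,0)),((-60,-52,0),(-15,-52,0))]
E
cat > m.py <<'E'
from h import *
import sys
f=np.load('top0.npz'); im,P=f['im'],f['P']
F,c=fit('top',im,FRAME,[435,344,92.5]); print('frame',F.round(2),c)
F1,c=fit('top',im,FRAME[:5],[435,344,92.5]); print('frame half only',F1.round(2),c)
F2,c=fit('top',im,FRAME[5:],[435,344,92.5]); print('runners only',F2.round(2),c)
L,c=fit('top',im,LOOSE,[424,136,101]); print('loose',L.round(2),c)
t=np.radians(F[2]); r=np.array([[np.cos(t),np.sin(t)],[-np.sin(t),np.cos(t)]])
print('loose in frame',r@(L[:2]-F[:2]),L[2]-F[2])
big=cv2.resize(im,None,fx=5,fy=5,interpolation=cv2.INTER_CUBIC)
for S,p,col in((FRAME,F,(0,255,0)),(LOOSE,L,(0,0,255))):
    for a,b in S:
        uv=((proj('top',place([a,b],p))+.5)*5).astype(int); cv2.line(big,uv[0].tolist(),uv[1].tolist(),col,1)
s=place([(-66,-64,26.5)],F); print('screw',s)
for a in (0,.06,.12,1.92):
    d=np.pi-np.radians(-20)-0  # direction in frame at 0: -x, outwards(-y)
    ang=np.radians(180+20)-a
    e=place([(-66+52*np.cos(ang),-64+52*np.sin(ang),36.5)],F); print('end',a,e.round(4))
    uv=((proj('top',np.r_[place([(-66,-64,36.5)],F),e])+.5)*5).astype(int); cv2.line(big,uv[0].tolist(),uv[1].tolist(),(255,0,255 if a else 0),1)
cv2.imwrite('pics/c2.png',big[850:1300,800:1500])
E
python3 m.py
```

```text
Traceback (most recent call last):
  File "m.py", line 4, in <module>
    F,c=fit('top',im,FRAME,[435,344,92.5]); print('frame',F.round(2),c)
        ~~~^^^^^^^^^^^^^^^^^^^^^^^^^^^^^^^
  File "h.py", line 43, in fit
    best=min((minimize(cost,np.add(p0,d),method='Nelder-Mead',options=dict(xatol=.02,fatol=.01,initial_simplex=np.add(p0,d)+np.array([[0,0,0],[4,0,0],[0,4,0],[0,0,2.]]))) for d in([0,0,0],[3,3,1],[-3,3,-1],[3,-3,-1],[-3,-3,1])),key=lambda r:r.fun)
  File "h.py", line 43, in <genexpr>
    best=min((minimize(cost,np.add(p0,d),method='Nelder-Mead',options=dict(xatol=.02,fatol=.01,initial_simplex=np.add(p0,d)+np.array([[0,0,0],[4,0,0],[0,4,0],[0,0,2.]]))) for d in([0,0,0],[3,3,1],[-3,3,-1],[3,-3,-1],[-3,-3,1])),key=lambda r:r.fun)
              ~~~~~~~~^^^^^^^^^^^^^^^^^^^^^^^^^^^^^^^^^^^^^^^^^^^^^^^^^^^^^^^^^^^^^^^^^^^^^^^^^^^^^^^^^^^^^^^^^^^^^^^^^^^^^^^^^^^^^^^^^^^^^^^^^^^^^^^^^^^^^^^^^^^^^^^^^^^^
  File "h.py", line 38, in cost
    uv=proj(n,place(seg(a,b),p)); d=uv[-1]-uv[0]; nn=np.array([-d[1],d[0]])/np.hypot(*d)
  File "h.py", line 26, in proj
    m=camera_model(n); c=(np.asarray(X)-np.array(m['xyz']))@Rm(m['orientation'])
ValueError: time passes only in moves, steps and waits
```

```bash
sed -i 's/^from scipy.optimize/import functools\ncamera_model=functools.cache(camera_model)\nfrom scipy.optimize/' h.py; python3 m.py
```

```text
frame [434.78 342.09  91.89] -1143.4053259424147
frame half only [432.6  341.99  91.91] -516.2639018282437
runners only [435.06 342.06  91.64] -637.0048361740241
loose [420.69 136.92 101.32] -397.8665897430467
loose in frame [-204.59664812   20.85751318] 9.42505702374234
screw [[0.50092587 0.27823997 0.0265    ]]
end 0 [[0.5203 0.23   0.0365]]
end 0.06 [[0.5174 0.2289 0.0365]]
end 0.12 [[0.5144 0.228  0.0365]]
end 1.92 [[0.449  0.2765 0.0365]]
```

View pics/c2.png

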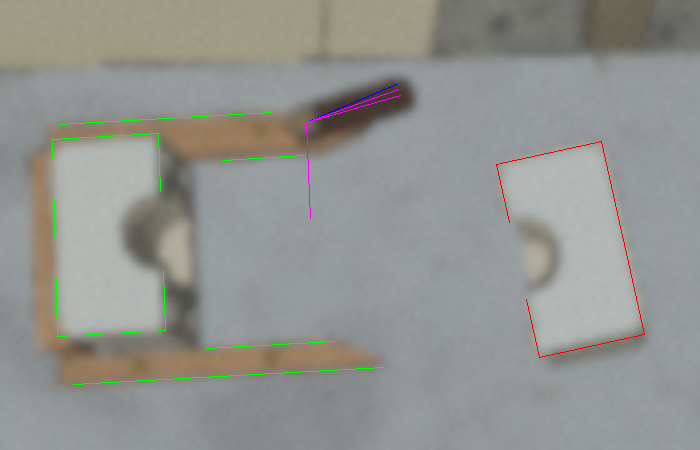

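The model overlay fits within about 1 px (2–3 mm). The loose half is about 20 mm to the left and turned +9.4°, with its face about 178 mm before the closing plane. The gripper body starts only 73 mm above the tip and the block is 108 mm high, so I'll push with the tool tilted. Next I'll check the transit corridor and the rotation needed.

```bash
cat >> h.py <<'E'
FR=np.array([434.8,342.1,91.9])
def f2w(x,y,z): return place([(x,y,z)],FR)[0]
def target(yaw,tilt,flip=1):
    t,f=np.radians(yaw),np.radians(tilt)
    fx=np.array([np.cos(t),np.sin(t),0]); fy=np.array([-np.sin(t),np.cos(t),0])
    x=np.sin(f)*fx+np.array([0,0,-np.cos(f)]); z=flip*fy
    return np.stack([x,np.cross(z,x),z],1)
def state():
    o=get_obs(); return o,np.array(o['tool_pos']),Rm(o['orientation'])
def inframe(p):
    t=np.radians(FR[2]); d=np.asarray(p)*1000-[FR[0],FR[1],0]
    return np.array([np.cos(t)*d[0]+np.sin(t)*d[1],-np.sin(t)*d[0]+np.cos(t)*d[1],d[2]])
def report(goal=None,Rg=None):
    o,p,r=state(); print('t',round(o['time_s'],2),'p',p.round(4),'frame',inframe(p).round(1),'F',o['ft_force'].round(1),'w',round(o['gripper_width'],2))
    if goal is not None: print('slide mm',(r.T@(np.asarray(goal)-p)*1000).round(1))
    if Rg is not None: print('dr',R.from_matrix(r.T@Rg).as_rotvec().round(3))
E
python3 - <<'E'
from h import *
o,p,r=state(); print(r.round(3))
for fl in(1,-1):
    print(fl,R.from_matrix(r.T@target(91.9,40,fl)).as_rotvec())
for n in('scene','top'):
    P=np.load(n+'0.npz')['P'].reshape(-1,3); d=np.load(n+'0.npz')['d'].ravel()
    P=P[d>0]
    for y0 in np.arange(-.65,.25,.05):
        k=P[(P[:,1]>y0)&(P[:,1]<y0+.05)&(P[:,0]>.15)&(P[:,0]<.62)&(P[:,2]>.03)&(P[:,2]<.6)]
        if len(k): i=k[:,2].argmax(); print(n,round(y0,2),len(k),k[i].round(3),np.percentile(k[:,2],50).round(3))
E
```

```text
[[ 0.     0.917  0.399]
 [-0.     0.399 -0.917]
 [-1.     0.     0.   ]]
1 [ 1.85745396  0.67603728 -0.45915857]
-1 [-1.14191706  0.4156612   0.61199438]
scene -0.65 22226 [ 0.204 -0.602  0.6  ] 0.492
scene -0.6 7707 [ 0.187 -0.572  0.6  ] 0.486
scene -0.55 1561 [ 0.177 -0.526  0.6  ] 0.316
scene -0.5 1473 [ 0.51  -0.484  0.161] 0.053
scene -0.45 2458 [ 0.159 -0.416  0.167] 0.058
scene -0.4 903 [ 0.194 -0.363  0.166] 0.081
scene -0.35 1712 [ 0.156 -0.302  0.271] 0.121
scene -0.3 291 [ 0.157 -0.287  0.305] 0.269
scene -0.25 684 [ 0.481 -0.203  0.059] 0.046
scene -0.2 332 [ 0.453 -0.193  0.059] 0.053
scene 0.05 95 [0.391 0.099 0.109] 0.067
scene 0.1 1100 [0.458 0.145 0.111] 0.08
scene 0.15 46 [0.458 0.165 0.109] 0.107
top -0.65 41 [ 0.34  -0.603  0.044] 0.037
top -0.6 298 [ 0.271 -0.579  0.053] 0.039
top -0.55 252 [ 0.459 -0.504  0.25 ] 0.045
top -0.5 807 [ 0.484 -0.47   0.255] 0.202
top -0.45 1878 [ 0.503 -0.445  0.253] 0.101
top -0.4 839 [ 0.2   -0.354  0.171] 0.097
top -0.35 1134 [ 0.161 -0.307  0.25 ] 0.086
top -0.3 286 [ 0.164 -0.281  0.307] 0.062
top -0.25 273 [ 0.477 -0.203  0.062] 0.051
top -0.2 730 [ 0.458 -0.191  0.066] 0.052
top 0.1 686 [0.466 0.122 0.116] 0.107
top 0.15 174 [0.462 0.152 0.113] 0.107
top 0.2 69 [0.517 0.223 0.044] 0.037
```

Emit:
jog_arm:
  slide:
    - [-40, 0, 0]
    - [-40, 0, 0]
    - [-40, 0, 0]
    - [-40, 0, 0]
    - [-40, 0, 0]
    - [0, 25, -31]
    - [0, 25, -31]
    - [0, 25, -31]
    - [0, 25, -31]
    - [0, 25, -31]
  dr:
    - [0, 0, 0]
    - [0, 0, 0]
    - [0, 0, 0]
    - [0, 0, 0]
    - [0, 0, 0]
    - [0, 0, 0]
    - [0, 0, 0]
    - [0, 0, 0]
    - [0, 0, 0]
    - [0, 0, 0]
  claw: [50, 50, 50, 50, 50, 50, 50, 50, 50, 50]

```text
time_s: 1.83
tool_pos: [0.31, -0.4083, 0.4401]
orientation: [29.6, 89.8, -37.9]
ft_force: [1.1, 1.0, 0.4]
gripper_width: 0.496
```

```bash
cat >> h.py <<'E'
def plan(goal,Rg,n=10):
    """rows of tool-frame slide/dr for a straight move to goal with the turn spread over the rows"""
    o,p,r=state(); w=R.from_matrix(r.T@Rg).as_rotvec(); T=(np.asarray(goal)-p)*1000
    print('norm',np.linalg.norm(T),np.linalg.norm(w))
    for i in range(n):
        ri=r@R.from_rotvec(w*i/n).as_matrix(); print((ri.T@T/n).round(0).astype(int).tolist(),end=',')
    print('\ndr',(w/n).round(3).tolist())
E
python3 - <<'E'
from h import *
report(); plan([.43,-.03,.33],target(91.9,40,-1),12)
E
```

```text
t 1.83 p [ 0.31   -0.4083  0.4401] frame [-745.9  149.6  440.1] F [1.1 1.  0.4] w 0.5
norm 411.8713126683455 1.3751822070876472
[9, 21, -25],[11, 23, -23],[13, 25, -20],[15, 26, -17],[17, 26, -14],[19, 27, -11],[20, 27, -8],[22, 26, -4],[23, 25, -1],[25, 24, 2],[26, 22, 5],[26, 20, 8],
dr [-0.096, 0.035, 0.051]
```

Emit:
jog_arm:
  slide:
    - [9, 21, -25]
    - [11, 23, -23]
    - [13, 25, -20]
    - [15, 26, -17]
    - [17, 26, -14]
    - [19, 27, -11]
    - [20, 27, -8]
    - [22, 26, -4]
    - [23, 25, -1]
    - [25, 24, 2]
  dr:
    - [-0.096, 0.035, 0.051]
    - [-0.096, 0.035, 0.051]
    - [-0.096, 0.035, 0.051]
    - [-0.096, 0.035, 0.051]
    - [-0.096, 0.035, 0.051]
    - [-0.096, 0.035, 0.051]
    - [-0.096, 0.035, 0.051]
    - [-0.096, 0.035, 0.051]
    - [-0.096, 0.035, 0.051]
    - [-0.096, 0.035, 0.051]
  claw: [50, 50, 50, 50, 50, 50, 50, 50, 50, 50]

```text
time_s: 2.67
tool_pos: [0.4116, -0.071, 0.3536]
orientation: [93.4, 56.0, 85.8]
ft_force: [1.0, -0.2, -0.1]
gripper_width: 0.499
```

Run:
```python
from h import *
report(); g=f2w(-285,22,110); print(g); plan(g,target(91.9,40,-1),10)
print(np.array(get_obs()['qpos']).round(0))
```

```text
t 2.67 p [ 0.4116 -0.071   0.3536] frame [-412.1   36.9  353.6] F [ 1.  -0.2 -0.1] w 0.5
[0.42226132 0.05652727 0.11      ]
norm 275.17622788928566 0.18880995928216415
[27, -3, 0],[27, -3, 0],[27, -4, 1],[27, -4, 1],[27, -4, 1],[27, -4, 1],[27, -5, 1],[27, -5, 1],[27, -5, 1],[27, -6, 1],
dr [-0.014, 0.007, 0.01]
[ 71.   9. -44. 108. -25.  81.  27.]
```

Run:
```python
from h import *
plan(f2w(-290,24,60),target(76.9,40,-1),10)
```

```text
norm 318.2462872185008 0.15551103392407534
[31, -6, 0],[31, -7, 0],[31, -7, 0],[31, -7, 0],[31, -8, -1],[31, -8, -1],[31, -8, -1],[31, -9, -1],[31, -9, -1],[30, -9, -2],
dr [0.007, -0.009, 0.011]
```

Emit:
jog_arm:
  slide:
    - [31, -6, 0]
    - [31, -7, 0]
    - [31, -7, 0]
    - [31, -7, 0]
    - [31, -8, -1]
    - [31, -8, -1]
    - [31, -8, -1]
    - [31, -9, -1]
    - [31, -9, -1]
    - [30, -9, -2]
  dr:
    - [0.007, -0.009, 0.011]
    - [0.007, -0.009, 0.011]
    - [0.007, -0.009, 0.011]
    - [0.007, -0.009, 0.011]
    - [0.007, -0.009, 0.011]
    - [0.007, -0.009, 0.011]
    - [0.007, -0.009, 0.011]
    - [0.007, -0.009, 0.011]
    - [0.007, -0.009, 0.011]
    - [0.007, -0.009, 0.011]
  claw: [60, 60, 60, 60, 60, 60, 60, 60, 60, 60]

```text
time_s: 3.5
tool_pos: [0.4292, 0.057, 0.0514]
orientation: [88.3, 50.2, 75.8]
ft_force: [0.4, -0.2, -0.5]
gripper_width: 0.6
```

Run:
```python
from h import *
report(); plan(f2w(-283,24,16),target(76.9,40,-1),10)
im,d,P=cloud('top'); cv2.imwrite('pics/t1.png',cv2.resize(im[150:300,160:400],None,fx=3,fy=3,interpolation=cv2.INTER_CUBIC))
im,d,P=cloud('scene'); cv2.imwrite('pics/s1.png',cv2.resize(im[130:290,180:400],None,fx=3,fy=3,interpolation=cv2.INTER_CUBIC))
a=cv2.imread('pics/t1.png');b=cv2.imread('pics/s1.png')
h=max(a.shape[1],b.shape[1]); c=np.zeros((a.shape[0]+b.shape[0],h,3),np.uint8); c[:a.shape[0],:a.shape[1]]=a; c[a.shape[0]:,:b.shape[1]]=b
cv2.imwrite('pics/ts1.png',cv2.resize(c,None,fx=.64,fy=.64))
```

```text
t 3.5 p [0.4292 0.057  0.0514] frame [-284.8   15.1   51.4] F [ 0.4 -0.2 -0.5] w 0.6
norm 36.51132937973134 0.019126444834533827
[3, -2, -1],[3, -2, -1],[3, -2, -1],[3, -2, -1],[3, -2, -1],[3, -2, -1],[3, -2, -1],[3, -2, -1],[3, -2, -1],[3, -2, -1],
dr [0.001, 0.001, 0.0]
```

View pics/ts1.png

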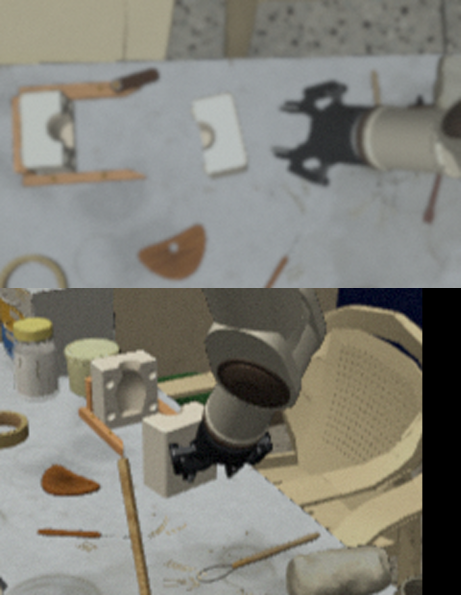

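The combined picture shows the open gripper, tilted, just behind the loose half. In the top part the two fingers are at (290,105) and (290,152) and the block at (220,135). Next I lower it and start pushing.

Emit:
jog_arm:
  slide:
    - [6, -4, -2]
    - [6, -4, -2]
    - [6, -4, -2]
    - [6, -4, -2]
    - [6, -4, -2]
    - [4, 5, 0]
    - [4, 5, 0]
    - [4, 5, 0]
    - [4, 5, 0]
    - [0, 0, 0]
  dr:
    - [0.002, 0.002, 0]
    - [0.002, 0.002, 0]
    - [0.002, 0.002, 0]
    - [0.002, 0.002, 0]
    - [0.002, 0.002, 0]
    - [0, 0, 0]
    - [0, 0, 0]
    - [0, 0, 0]
    - [0, 0, 0]
    - [0, 0, 0]
  claw: [60, 60, 60, 60, 60, 60, 60, 60, 60, 60]

```text
time_s: 4.43
tool_pos: [0.4285, 0.0889, 0.0186]
orientation: [89.6, 50.1, 76.7]
ft_force: [0.1, -0.3, 0.2]
gripper_width: 0.599
```

```bash
cat >> h.py <<'E'
def look(name=None):
    """fit loose half in the top picture, report in frame"""
    im,d,P=cloud('top'); rr=[r for r in rects(P,im) if r[1][0][1]<345 or r[0]>1000]
    for r in rr: 
        (cx,cy),(w,h),a=r[1]; a=a if w>h else a-90
        L,c=fit('top',im,LOOSE,[cx-2,cy-1,a+90]); 
        print('loose rect',r[0],inframe([cx/1000,cy/1000,0]).round(1)[:2],round(a+90-FR[2],1),'fit',inframe([L[0]/1000,L[1]/1000,0]).round(1)[:2],(L[2]-FR[2]).round(1),round(c))
    if name: cv2.imwrite(f'pics/{name}.png',cv2.resize(im[160:270,160:360],None,fx=4,fy=4,interpolation=cv2.INTER_CUBIC))
E
python3 - <<'E'
from h import *
report(None,target(76.9,40,-1)); look()
E
```

```text
t 4.43 p [0.4285 0.0889 0.0186] frame [-252.9   14.7   18.6] F [ 0.1 -0.3  0.2] w 0.6
dr [0.004 0.002 0.003]
loose rect 784 [-205.8   17.4] 9.2 fit [-204.8   21. ] 9.6 -414
```

Emit:
jog_arm:
  slide:
    - [4, 3, 0]
    - [4, 3, 0]
    - [4, 3, 0]
    - [3.2, 3.8, 0]
    - [3.2, 3.8, 0]
    - [3.2, 3.8, 0]
    - [3.2, 3.8, 0]
    - [3.2, 3.8, 0]
    - [0, 0, 0]
    - [0, 0, 0]
  dr:
    - [0, 0, 0]
    - [0, 0, 0]
    - [0, 0, 0]
    - [0, 0, 0]
    - [0, 0, 0]
    - [0, 0, 0]
    - [0, 0, 0]
    - [0, 0, 0]
    - [0, 0, 0]
    - [0, 0, 0]
  claw: [60, 60, 60, 60, 60, 60, 60, 60, 60, 60]

```text
time_s: 5.32
tool_pos: [0.4393, 0.1221, 0.0112]
orientation: [89.4, 50.8, 76.0]
ft_force: [0.3, -1.2, -0.1]
gripper_width: 0.6
```

Run:
```python
from h import *
report(None,target(76.9,40,-1)); look()
```

```text
t 5.32 p [0.4393 0.1221 0.0112] frame [-220.     2.8   11.2] F [ 0.3 -1.2 -0.1] w 0.6
dr [-0.001  0.01   0.013]
loose rect 773 [-179.8    8.7] -2.6 fit [-179.2   10.8] -0.8 -429
```

Emit:
jog_arm:
  slide:
    - [3.2, 3.9, 0]
    - [3.2, 3.9, 0]
    - [3.2, 3.9, 0]
    - [3.2, 3.9, 0]
    - [0, 0, 0]
    - [0, 0, 0]
    - [0, 0, 0]
    - [0, 0, 0]
    - [0, 0, 0]
    - [0, 0, 0]
  dr:
    - [0, 0, 0]
    - [0, 0, 0]
    - [0, 0, 0]
    - [0, 0, 0]
    - [0, 0, 0]
    - [0, 0, 0]
    - [0, 0, 0]
    - [0, 0, 0]
    - [0, 0, 0]
    - [0, 0, 0]
  claw: [60, 60, 60, 60, 60, 60, 60, 60, 60, 60]

```text
time_s: 6.2
tool_pos: [0.4437, 0.1388, 0.0096]
orientation: [89.5, 50.9, 75.8]
ft_force: [-0.4, -0.7, -0.3]
gripper_width: 0.602
```

Run:
```python
from h import *
report(None,target(76.9,40,-1)); look()
```

```text
t 6.2 p [0.4437 0.1388 0.0096] frame [-203.4   -2.2    9.6] F [-0.4 -0.7 -0.3] w 0.6
dr [-0.006  0.012  0.016]
loose rect 783 [-164.9    1.7] -6.4 fit [-164.6    4.3] -6.1 -434
```

Run:
```python
from h import *
plan(f2w(-214,1,14),target(91.9,40,-1),5)
```

```text
norm 11.859933862890347 0.27506396006220285
[-2, -1, 0],[-2, -1, 0],[-2, -1, 0],[-2, -1, 0],[-2, -1, -1],
dr [-0.042, 0.036, 0.003]
```

Emit:
jog_arm:
  slide:
    - [-5, -3, 0]
    - [-5, -3, 0]
    - [0, 0, 0]
    - [0, 0, 0]
    - [0, 0, 0]
    - [0, 0, 0]
    - [0, 0, 0]
    - [3.5, 4.6, 0]
    - [3.5, 4.6, 0]
    - [3.5, 4.6, 0]
  dr:
    - [0, 0, 0]
    - [0, 0, 0]
    - [-0.042, 0.036, 0.003]
    - [-0.042, 0.036, 0.003]
    - [-0.042, 0.036, 0.003]
    - [-0.042, 0.036, 0.003]
    - [-0.042, 0.036, 0.003]
    - [0, 0, 0]
    - [0, 0, 0]
    - [0, 0, 0]
  claw: [60, 60, 60, 60, 60, 60, 60, 60, 60, 60]

```text
time_s: 7.08
tool_pos: [0.4386, 0.1398, 0.0154]
orientation: [90.2, 50.2, 92.5]
ft_force: [0.4, 0.4, -0.1]
gripper_width: 0.604
```

Run:
```python
from h import *
report(None,target(91.9,40,-1)); look()
```

```text
t 7.08 p [0.4386 0.1398 0.0154] frame [-202.3    2.9   15.4] F [ 0.4  0.4 -0.1] w 0.6
dr [ 0.004 -0.006  0.004]
loose rect 790 [-165.1    1.4] -6.3 fit [-164.5    4.3] -6.0 -434
```

Emit:
jog_arm:
  slide:
    - [3.2, 3.9, 0]
    - [3.2, 3.9, 0]
    - [3.2, 3.9, 0]
    - [3.2, 3.9, 0]
    - [3.2, 3.9, 0]
    - [0, 0, 0]
    - [0, 0, 0]
    - [0, 0, 0]
    - [0, 0, 0]
    - [0, 0, 0]
  dr:
    - [0, 0, 0]
    - [0, 0, 0]
    - [0, 0, 0]
    - [0, 0, 0]
    - [0, 0, 0]
    - [0, 0, 0]
    - [0, 0, 0]
    - [0, 0, 0]
    - [0, 0, 0]
    - [0, 0, 0]
  claw: [60, 60, 60, 60, 60, 60, 60, 60, 60, 60]

```text
time_s: 7.97
tool_pos: [0.4385, 0.1634, 0.0151]
orientation: [90.0, 50.6, 91.6]
ft_force: [1.9, -1.0, -0.7]
gripper_width: 0.601
```

Run:
```python
from h import *
report(None,target(91.9,40,-1)); look('t2')
```

```text
t 7.97 p [0.4385 0.1634 0.0151] frame [-178.7    2.2   15.1] F [ 1.9 -1.  -0.7] w 0.6
dr [-0.003  0.003  0.01 ]
loose rect 794 [-146.4    2.5] -0.2 fit [-145.3    5.2] 0.8 -447
```

View pics/t2.png

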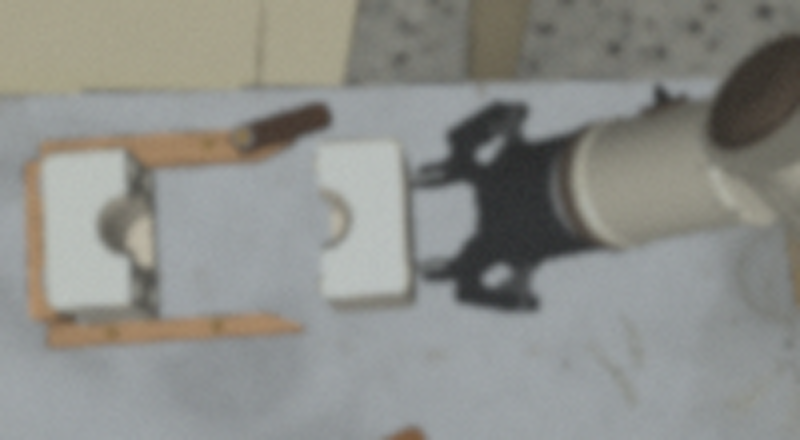

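Emit:
jog_arm:
  slide:
    - [0, 0, 0]
    - [0, 0, 0]
    - [3.8, 4.7, 0.7]
    - [3.8, 4.7, 0.7]
    - [3.8, 4.7, 0.7]
    - [3.8, 4.7, 0.7]
    - [3.8, 4.7, 0.7]
    - [0, 0, 0]
    - [0, 0, 0]
    - [0, 0, 0]
  dr:
    - [0, 0, 0]
    - [0, 0, 0]
    - [0, 0, 0.002]
    - [0, 0, 0.002]
    - [0, 0, 0.002]
    - [0, 0, 0.002]
    - [0, 0, 0.002]
    - [0, 0, 0]
    - [0, 0, 0]
    - [0, 0, 0]
  claw: [35, 35, 35, 35, 35, 35, 35, 35, 35, 35]

```text
time_s: 8.85
tool_pos: [0.4405, 0.1891, 0.0139]
orientation: [90.3, 50.2, 91.6]
ft_force: [1.5, -1.1, 0.2]
gripper_width: 0.345
```

Run:
```python
from h import *
report(None,target(91.9,40,-1)); look()
```

```text
t 8.85 p [0.4405 0.1891 0.0139] frame [-153.1   -0.6   13.9] F [ 1.5 -1.1  0.2] w 0.34
dr [-0.01   0.004  0.004]
loose rect 788 [-119.1   -1.6] -0.9 fit [-117.8   -0.4] 1.4 -480
```

Emit:
jog_arm:
  slide:
    - [3.8, 4.7, 0]
    - [3.8, 4.7, 0]
    - [3.8, 4.7, 0]
    - [3.8, 4.7, 0]
    - [3.8, 4.7, 0]
    - [3.8, 4.7, 0]
    - [3.8, 4.7, 0]
    - [0, 0, 0]
    - [0, 0, 0]
    - [0, 0, 0]
  dr:
    - [0, 0, 0]
    - [0, 0, 0]
    - [0, 0, 0]
    - [0, 0, 0]
    - [0, 0, 0]
    - [0, 0, 0]
    - [0, 0, 0]
    - [0, 0, 0]
    - [0, 0, 0]
    - [0, 0, 0]
  claw: [35, 35, 35, 35, 35, 35, 35, 35, 35, 35]

```text
time_s: 9.73
tool_pos: [0.4398, 0.2234, 0.0121]
orientation: [90.6, 50.7, 91.2]
ft_force: [0.1, -0.3, 0.1]
gripper_width: 0.349
```

Run:
```python
from h import *
report(None,target(91.9,40,-1)); look()
```

```text
t 9.73 p [0.4398 0.2234 0.0121] frame [-118.8   -1.1   12.1] F [ 0.1 -0.3  0.1] w 0.35
dr [-0.019  0.007  0.012]
loose rect 786 [-84.8  -2.1] -1.3 fit [-83.9  -1.7] 0.3 -481
```

Emit:
jog_arm:
  slide:
    - [3.8, 4.8, 0]
    - [3.8, 4.8, 0]
    - [3.8, 4.8, 0]
    - [3.8, 4.8, 0]
    - [3.8, 4.8, 0]
    - [3.8, 4.8, 0]
    - [3.8, 4.8, 0]
    - [0, 0, 0]
    - [0, 0, 0]
    - [0, 0, 0]
  dr:
    - [-0.003, 0.001, 0.002]
    - [-0.003, 0.001, 0.002]
    - [-0.003, 0.001, 0.002]
    - [-0.003, 0.001, 0.002]
    - [-0.003, 0.001, 0.002]
    - [-0.003, 0.001, 0.002]
    - [0, 0, 0]
    - [0, 0, 0]
    - [0, 0, 0]
    - [0, 0, 0]
  claw: [35, 35, 35, 35, 35, 35, 35, 35, 35, 35]

```text
time_s: 10.62
tool_pos: [0.4392, 0.258, 0.01]
orientation: [90.3, 50.4, 91.5]
ft_force: [0.5, 0.6, -0.0]
gripper_width: 0.348
```

Run:
```python
from h import *
report(None,target(91.9,40,-1)); look('t3')
```

```text
t 10.62 p [0.4392 0.258  0.01  ] frame [-84.2  -1.6  10. ] F [ 0.5  0.6 -0. ] w 0.35
dr [-0.01   0.004  0.008]
loose rect 788 [-50.4  -2.7] 0.0 fit [-49.4  -1.1] -0.8 -521
```

View pics/t3.png

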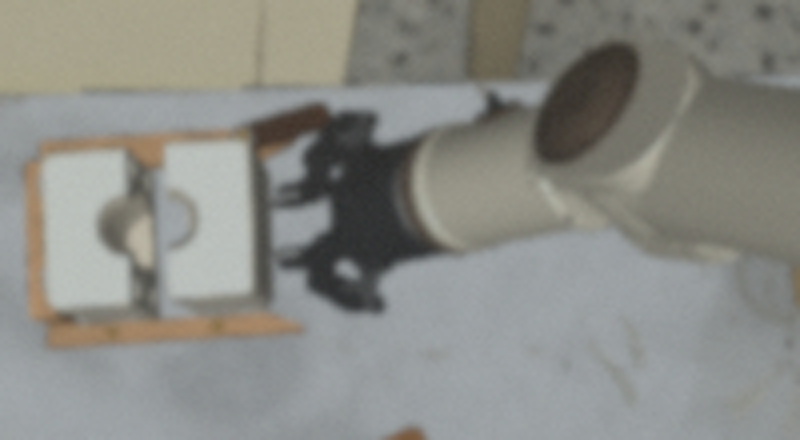

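The loose half (165–260, 140–300) is in the channel, with about a 23 mm gap left. The right knuckle (350,130) is close to the button end (320,112), so I'll back off, close the fingers and raise slightly before the last stretch.

Emit:
jog_arm:
  slide:
    - [-5, 0, -2]
    - [-5, 1, -2]
    - [0, 0, 0]
    - [0, 0, 0]
    - [0, 0, 0]
    - [0, 0, 0]
    - [0, 0, 0]
    - [0, 0, 0]
    - [0, 0, 0]
    - [0, 0, 0]
  dr:
    - [-0.005, 0.002, 0.004]
    - [-0.005, 0.002, 0.004]
    - [0, 0, 0]
    - [0, 0, 0]
    - [0, 0, 0]
    - [0, 0, 0]
    - [0, 0, 0]
    - [0, 0, 0]
    - [0, 0, 0]
    - [0, 0, 0]
  claw: [0, 0, 0, 0, 0, 0, 0, 0, 0, 0]

```text
time_s: 11.5
tool_pos: [0.4351, 0.2515, 0.0195]
orientation: [89.9, 49.9, 91.9]
ft_force: [-0.8, -0.6, -1.1]
gripper_width: -0.001
```

Run:
```python
from h import *
report(None,target(91.9,40,-1)); look()
im,d,P=cloud('scene'); v=im[150:250,180:320]; a=cv2.resize(v,None,fx=5,fy=5,interpolation=cv2.INTER_CUBIC); cv2.imwrite('pics/s3.png',a)
```

```text
t 11.5 p [0.4351 0.2515 0.0195] frame [-90.5   2.7  19.5] F [-0.8 -0.6 -1.1] w -0.0
dr [ 0.001 -0.    -0.002]
loose rect 783 [-50.1  -2.4] -0.3 fit [-49.3  -1.1] -0.6 -521
```

View pics/s3.png

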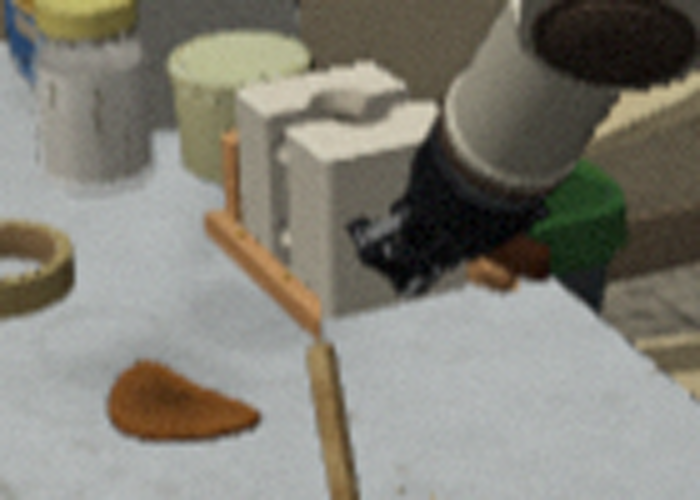

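The closed fingers are low behind the loose half (around (400,270)) and clear of the button. The gap ahead is about 22 mm. Next is the final push.

Emit:
jog_arm:
  slide:
    - [3.8, 4.7, 0]
    - [3.8, 4.7, 0]
    - [3.8, 4.7, 0]
    - [3.2, 3.9, 0]
    - [3.2, 3.9, 0]
    - [0, 0, 0]
    - [0, 0, 0]
    - [0, 0, 0]
    - [0, 0, 0]
    - [0, 0, 0]
  dr:
    - [0, 0, 0]
    - [0, 0, 0]
    - [0, 0, 0]
    - [0, 0, 0]
    - [0, 0, 0]
    - [0, 0, 0]
    - [0, 0, 0]
    - [0, 0, 0]
    - [0, 0, 0]
    - [0, 0, 0]
  claw: [0, 0, 0, 0, 0, 0, 0, 0, 0, 0]

```text
time_s: 12.43
tool_pos: [0.4354, 0.2777, 0.0184]
orientation: [89.9, 50.2, 91.6]
ft_force: [-0.2, -2.3, 2.5]
gripper_width: -0.001
```

Run:
```python
from h import *
report(None,target(91.9,40,-1)); look()
```

```text
t 12.43 p [0.4354 0.2777 0.0184] frame [-64.4   1.5  18.4] F [-0.2 -2.3  2.5] w -0.0
dr [-0.003  0.004  0.004]
loose rect 792 [-30.1  -2.9] 0.1 fit [-24.7   0.9] 1.2 -526
```

Emit:
jog_arm:
  slide:
    - [2, 2.4, 0]
    - [2, 2.4, 0]
    - [2, 2.4, 0]
    - [2, 2.4, 0]
    - [2, 2.4, 0]
    - [2, 2.4, 0]
    - [0, 0, 0]
    - [0, 0, 0]
    - [0, 0, 0]
    - [0, 0, 0]
  dr:
    - [0, 0, 0]
    - [0, 0, 0]
    - [0, 0, 0]
    - [0, 0, 0]
    - [0, 0, 0]
    - [0, 0, 0]
    - [0, 0, 0]
    - [0, 0, 0]
    - [0, 0, 0]
    - [0, 0, 0]
  claw: [0, 0, 0, 0, 0, 0, 0, 0, 0, 0]

```text
time_s: 13.32
tool_pos: [0.4372, 0.282, 0.0134]
orientation: [90.2, 51.1, 90.8]
ft_force: [-1.3, -0.2, -0.0]
gripper_width: 0.003
```

Run:
```python
from h import *
report(None,target(91.9,40,-1)); look()
```

```text
t 13.32 p [0.4372 0.282  0.0134] frame [-60.2  -0.4  13.4] F [-1.3 -0.2 -0. ] w 0.0
dr [-0.017  0.012  0.019]
loose rect 1556 [ 2.7 -1.7] -88.6 fit [  0.7 -17.8] -87.0 -389
```

Emit:
jog_arm:
  slide:
    - [-1, 3, 0]
    - [-1, 3, 0]
    - [1, 3, 0]
    - [2, 3, 0]
    - [2, 3, 0]
    - [2, 3, 0]
    - [2, 3, 0]
    - [2, 3, 0]
    - [2, 3, 0]
    - [2, 3, 0]
  dr:
    - [-0.008, 0.006, 0.009]
    - [-0.008, 0.006, 0.009]
    - [0, 0, 0]
    - [0, 0, 0]
    - [0, 0, 0]
    - [0, 0, 0]
    - [0, 0, 0]
    - [0, 0, 0]
    - [0, 0, 0]
    - [0, 0, 0]
  claw: [0, 0, 0, 0, 0, 0, 0, 0, 0, 0]

```text
time_s: 14.2
tool_pos: [0.4404, 0.2826, 0.01]
orientation: [90.5, 51.9, 90.7]
ft_force: [-4.3, -19.4, 12.5]
gripper_width: -0.004
```

Run:
```python
from h import *
report(None,target(91.9,40,-1)); im,d,P=cloud('top')
for r in rects(P,im): print(r[0],r[1],inframe([r[1][0][0]/1000,r[1][0][1]/1000,0]))
L,c=fit('top',im,LOOSE[:3],[435.7,315,91.9]); print(inframe([L[0]/1000,L[1]/1000,0]),L[2]-FR[2],c)
cv2.imwrite('pics/t4.png',cv2.resize(im[170:250,160:260],None,fx=6,fy=6,interpolation=cv2.INTER_CUBIC))
```

```text
t 14.2 p [0.4404 0.2826 0.01  ] frame [-59.6  -3.7  10. ] F [ -4.3 -19.4  12.5] w -0.0
dr [-0.025  0.013  0.033]
1563 ((436.1815490722656, 344.36480712890625), (102.29866790771484, 112.03402709960938), 3.413961887359619) [ 2.21775647 -1.4558796   0.        ]
[-21.46232528  -0.22684781   0.        ] 1.0699483853534844 -415.40819277145346
```

View pics/t4.png

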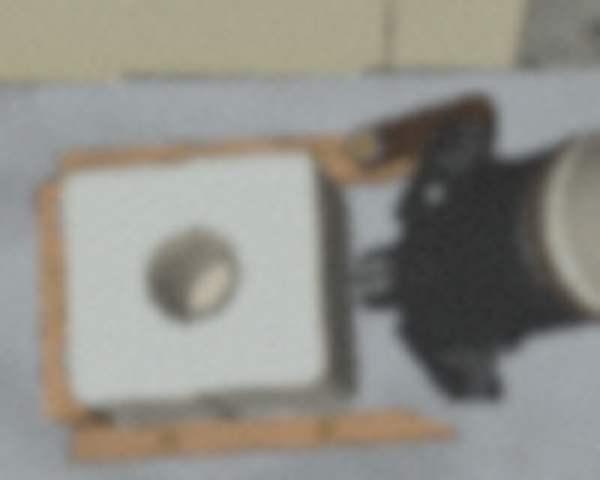

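The two halves are closed up: one unbroken white top with a round hole at (193,275), and the last push met about 23 N without moving. The loose half is home. Next I retreat back and up, and check clearance beyond the table edge for the button push.

Emit:
jog_arm:
  slide:
    - [-8, -3, -2]
    - [-15, -4, 0]
    - [-20, 0, 0]
    - [-20, 0, 0]
    - [-20, 0, 0]
    - [-20, 0, 0]
    - [0, 0, 0]
    - [0, 0, 0]
    - [0, 0, 0]
    - [0, 0, 0]
  dr:
    - [0, 0, 0]
    - [0, 0, 0]
    - [-0.012, 0.006, 0.016]
    - [-0.012, 0.006, 0.016]
    - [0, 0, 0]
    - [0, 0, 0]
    - [0, 0, 0]
    - [0, 0, 0]
    - [0, 0, 0]
    - [0, 0, 0]
  claw: [0, 0, 0, 0, 0, 0, 0, 0, 0, 0]

```text
time_s: 15.08
tool_pos: [0.4371, 0.2121, 0.0893]
orientation: [90.1, 49.7, 92.5]
ft_force: [0.4, 0.2, -0.1]
gripper_width: -0.004
```

Run:
```python
from h import *
report(None,target(91.9,40,-1)); 
for n in('scene','top'):
    P=np.load(n+'0.npz')['P'].reshape(-1,3)
    for x0 in np.arange(.54,.70,.02):
        k=P[(P[:,0]>x0)&(P[:,0]<x0+.02)&(P[:,1]>-.05)&(P[:,1]<.35)&(P[:,2]<.4)]
        if len(k): print(n,round(x0,2),len(k),np.percentile(k[:,2],[1,50,99]).round(3))
im,d,P=cloud('top')
L,c=fit('top',im,LOOSE[:3],[435.7,315,91.9]); print('loose',inframe([L[0]/1000,L[1]/1000,0]),L[2]-FR[2],c)
for r in rects(P,im): print(r[0],r[1])
z=P[...,2]; b=(P[...,0]>.44)&(P[...,0]<.55)&(P[...,1]>.2)&(P[...,1]<.3)&(im.max(-1)<95)&(z>.025)&(z<.045)
q=np.array([inframe(t) for t in P[b]]); print('button px',len(q),q.mean(0).round(1)); D=q.mean(0)[:2]-[-66,-64]; print('angle',np.degrees(np.arctan2(D[1],D[0]))%360)
plan(f2w(-100,-120,60),target(91.9,40,-1),10)
```

```text
t 15.08 p [0.4371 0.2121 0.0893] frame [-130.     2.    89.3] F [ 0.4  0.2 -0.1] w -0.0
dr [ 0.005 -0.006 -0.005]
scene 0.54 1 [-0.004 -0.004 -0.004]
scene 0.68 50 [-0.162 -0.157 -0.152]
top 0.54 169 [-0.008 -0.001  0.004]
top 0.56 16 [-0.176 -0.17  -0.164]
top 0.58 157 [-0.179 -0.167 -0.158]
top 0.6 158 [-0.37  -0.163 -0.154]
top 0.62 213 [-0.377 -0.163 -0.152]
top 0.64 215 [-0.372 -0.16  -0.149]
top 0.66 222 [-0.37  -0.159 -0.149]
top 0.68 352 [-0.781 -0.361 -0.149]
loose [-21.44482893  -0.23338325   0.        ] 0.9671238715352786 -415.49078144353984
1561 ((436.34600830078125, 344.8275451660156), (102.35853576660156, 111.76946258544922), 3.015251398086548)
button px 129 [-89.9 -64.6  35.4]
angle 181.32904099289635
norm 129.18292067483867 0.009916971006369587
[4, 0, 12],[4, 0, 12],[4, 0, 12],[4, 0, 12],[4, 0, 12],[4, 0, 12],[4, 0, 12],[4, 0, 12],[4, 0, 12],[4, 0, 12],
dr [0.001, -0.001, -0.0]
```

Emit:
jog_arm:
  slide:
    - [0, 0, 24]
    - [0, 0, 24]
    - [0, 0, 24]
    - [0, 0, 24]
    - [8, 0, 24]
    - [8, 0, 6]
    - [8, 0, 0]
    - [8, 0, 0]
    - [8, 0, 0]
    - [0, 0, 0]
  dr:
    - [0, 0, 0]
    - [0, 0, 0]
    - [0, 0, 0]
    - [0, 0, 0]
    - [0, 0, 0]
    - [0, 0, 0]
    - [0, 0, 0]
    - [0, 0, 0]
    - [0, 0, 0]
    - [0, 0, 0]
  claw: [0, 0, 0, 0, 0, 0, 0, 0, 0, 0]

```text
time_s: 15.97
tool_pos: [0.5517, 0.255, 0.0482]
orientation: [91.8, 49.4, 94.7]
ft_force: [-0.1, -0.1, 0.2]
gripper_width: -0.001
```

Run:
```python
from h import *
report(None,target(91.9,40,-1)); plan(f2w(-100,-118,27),target(91.9,40,-1),10)
im,d,P=cloud('top')
cv2.imwrite('pics/t5.png',cv2.resize(im[160:250,160:290],None,fx=5,fy=5,interpolation=cv2.INTER_CUBIC))
```

```text
t 15.97 p [0.5517 0.255  0.0482] frame [ -90.9 -114.    48.2] F [-0.1 -0.1  0.2] w -0.0
dr [ 0.005 -0.032 -0.011]
norm 23.43197009889294 0.03375784532493861
[1, -2, 0],[1, -2, 0],[1, -2, 0],[1, -2, 0],[1, -2, 0],[1, -2, 0],[1, -2, 0],[1, -2, 0],[1, -2, 0],[1, -2, 0],
dr [0.001, -0.003, -0.001]
```

View pics/t5.png

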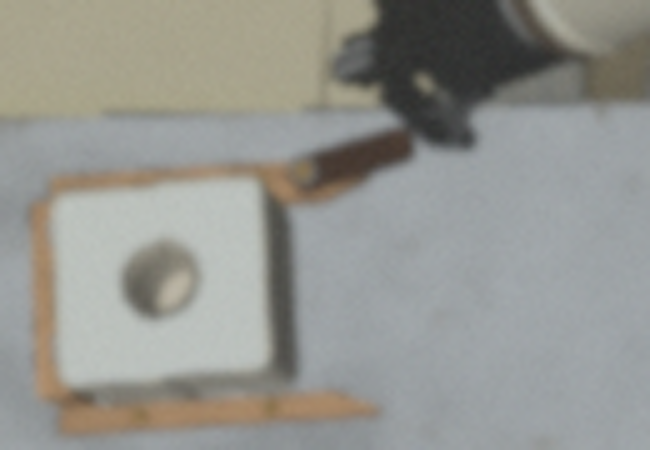

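The button is still at its start (301–412, 130–175) and the closed fingertip (355,58) is outside it, with the mould still shut. Next I go down and begin the sweep.

Emit:
jog_arm:
  slide:
    - [3, -6, 1]
    - [3, -6, 1]
    - [3, -6, 1]
    - [2, -4, 1]
    - [0, 0, -4]
    - [0, 0, -5]
    - [0, 0, -5]
    - [0, 0, -5]
    - [0, 0, -5]
    - [0, 0, 0]
  dr:
    - [0.001, -0.008, -0.003]
    - [0.001, -0.008, -0.003]
    - [0.001, -0.008, -0.003]
    - [0.001, -0.008, -0.003]
    - [0, 0, 0]
    - [0, 0, 0]
    - [0, 0, 0]
    - [0, 0, 0]
    - [0, 0, 0]
    - [0, 0, 0]
  claw: [0, 0, 0, 0, 0, 0, 0, 0, 0, 0]

```text
time_s: 16.85
tool_pos: [0.5298, 0.2396, 0.0238]
orientation: [89.6, 50.3, 91.2]
ft_force: [-0.9, -0.1, 0.7]
gripper_width: -0.0
```

```bash
cat >> h.py <<'E'
def button(im,P):
    z=P[...,2]; b=(P[...,0]>.42)&(P[...,0]<.55)&(P[...,1]>.2)&(P[...,1]<.31)&(z>.03)&(z<.044)&(im.max(-1)<110)&(im[...,2].astype(int)>im[...,0]+8)
    q=np.array([inframe(t) for t in P[b]]); D=q.mean(0)[:2]-[-66,-64]; print('button px',len(q),q.mean(0).round(1),'angle',round(np.degrees(np.arctan2(D[1],D[0]))%360,1))
E
python3 - <<'E'
from h import *
report(None,target(91.9,40,-1)); button(*cloud('top')[::2]); plan(f2w(-106,-88,27),target(91.9,40,-1),4)
E
```

```text
t 16.85 p [0.5298 0.2396 0.0238] frame [-105.5  -91.5   23.8] F [-0.9 -0.1  0.7] w -0.0
dr [-0.002  0.007  0.005]
button px 113 [-95.9 -67.1  36.3] angle 186.0
norm 5.0301751682304765 0.009416450118351249
[-1, 0, -1],[-1, 0, -1],[-1, 0, -1],[-1, 0, -1],
dr [-0.001, 0.002, 0.001]
```

Emit:
jog_arm:
  slide:
    - [-1.8, -0.6, -5]
    - [-1.8, -0.6, -5]
    - [-1.8, -0.6, -5]
    - [-1.8, -0.6, -5]
    - [-1.8, -0.6, -5]
    - [0.9, 1.2, -5]
    - [0.9, 1.2, -5]
    - [0.9, 1.2, -5]
    - [0.9, 1.2, -5]
    - [0, 0, 0]
  dr:
    - [0, 0.002, 0.001]
    - [0, 0.002, 0.001]
    - [0, 0.002, 0.001]
    - [0, 0, 0]
    - [0, 0, 0]
    - [0, 0, 0]
    - [0, 0, 0]
    - [0, 0, 0]
    - [0, 0, 0]
    - [0, 0, 0]
  claw: [0, 0, 0, 0, 0, 0, 0, 0, 0, 0]

```text
time_s: 17.73
tool_pos: [0.4831, 0.2359, 0.0307]
orientation: [89.7, 50.1, 91.4]
ft_force: [0.2, -0.8, 0.5]
gripper_width: -0.002
```

Run:
```python
from h import *
report(None,target(91.9,40,-1)); button(*cloud('top')[::2]);
```

```text
t 17.73 p [0.4831 0.2359 0.0307] frame [-107.7  -44.8   30.7] F [ 0.2 -0.8  0.5] w -0.0
dr [-0.001  0.006  0.003]
button px 116 [-86.4 -43.5  36.4] angle 134.8
```

Emit:
jog_arm:
  slide:
    - [3.4, 2.1, -4.3]
    - [3.4, 2.1, -4.3]
    - [3.4, 2.1, -4.3]
    - [3.4, 2.1, -4.3]
    - [2.9, 3.5, -2]
    - [2.9, 3.5, -2]
    - [2, 2.4, 0]
    - [0, 0, 0]
    - [0, 0, 0]
    - [0, 0, 0]
  dr:
    - [0, 0, 0]
    - [0, 0, 0]
    - [0, 0, 0]
    - [0, 0, 0]
    - [0, 0, 0]
    - [0, 0, 0]
    - [0, 0, 0]
    - [0, 0, 0]
    - [0, 0, 0]
    - [0, 0, 0]
  claw: [0, 0, 0, 0, 0, 0, 0, 0, 0, 0]

```text
time_s: 18.62
tool_pos: [0.4601, 0.2623, 0.0235]
orientation: [89.6, 50.4, 91.2]
ft_force: [1.3, -1.8, 2.0]
gripper_width: -0.001
```

Run:
```python
from h import *
report(None,target(91.9,40,-1)); button(*cloud('top')[::2]);
```

```text
t 18.62 p [0.4601 0.2623 0.0235] frame [-80.6 -22.6  23.5] F [ 1.3 -1.8  2. ] w -0.0
dr [-0.003  0.008  0.007]
button px 128 [-64.6 -32.8  36.2] angle 87.4
```

Emit:
jog_arm:
  slide:
    - [1, 2, 0]
    - [1, 2, 0]
    - [1, 2, 0]
    - [1, 2, 0]
    - [1, 2, 0]
    - [1, 2, 0]
    - [1, 2, 0]
    - [1, 2, 0]
    - [1, 2, 0]
    - [1, 2, 0]
  dr:
    - [0, 0, 0]
    - [0, 0, 0]
    - [0, 0, 0]
    - [0, 0, 0]
    - [0, 0, 0]
    - [0, 0, 0]
    - [0, 0, 0]
    - [0, 0, 0]
    - [0, 0, 0]
    - [0, 0, 0]
  claw: [0, 0, 0, 0, 0, 0, 0, 0, 0, 0]

```text
time_s: 19.5
tool_pos: [0.4604, 0.2625, 0.0219]
orientation: [90.1, 51.7, 90.6]
ft_force: [-2.8, -14.2, 9.0]
gripper_width: 0.002
```

Run:
```python
from h import *
report(None,target(91.9,40,-1)); button(*cloud('top')[::2]);
```

```text
t 19.5 p [0.4604 0.2625 0.0219] frame [-80.4 -23.   21.9] F [ -2.8 -14.2   9. ] w 0.0
dr [-0.02   0.015  0.03 ]
button px 127 [-64.6 -32.6  36.6] angle 87.4
```

The button is against its stop: it met 17 N and did not move. Next I retreat straight back, then up and clear.

Emit:
jog_arm:
  slide:
    - [-4, -5, 0]
    - [-8, -9, 0]
    - [-13, -15, 0]
    - [-13, -15, 0]
    - [-25, 0, 0]
    - [-25, 0, 0]
    - [-30, 0, 0]
    - [-30, 0, 0]
    - [-30, 0, 0]
    - [0, 0, 0]
  dr:
    - [0, 0, 0]
    - [0, 0, 0]
    - [0, 0, 0]
    - [0, 0, 0]
    - [0, 0, 0]
    - [0, 0, 0]
    - [0, 0, 0]
    - [0, 0, 0]
    - [0, 0, 0]
    - [0, 0, 0]
  claw: [0, 0, 0, 0, 0, 0, 0, 0, 0, 0]

```text
time_s: 20.38
tool_pos: [0.4542, 0.1134, 0.1377]
orientation: [91.4, 51.2, 92.3]
ft_force: [0.8, -0.3, 0.7]
gripper_width: -0.001
```

Run:
```python
from h import *
report(); im,d,P=cloud('top'); button(im,P)
for r in rects(P,im): print(r[0],r[1])
f=np.load('top0.npz'); P0=f['P']
for t in ['slip_tub','clay_roll','stamp','glaze_tile','wood_tool','loop_tool']:
    r=recognise(t,'top'); print(t,r and (np.round(r[0]['uv'],1).tolist(),r[0]['score']))
a=cv2.resize(im[165:250,160:270],None,fx=4,fy=4,interpolation=cv2.INTER_CUBIC)
im2,d,P2=cloud('scene'); b=cv2.resize(im2[145:235,190:300],None,fx=4,fy=4,interpolation=cv2.INTER_CUBIC)
h=min(a.shape[0],b.shape[0]); cv2.imwrite('pics/fin.png',cv2.resize(np.hstack([a[:h],b[:h]]),None,fx=.9,fy=.9))
```

```text
t 20.38 p [0.4542 0.1134 0.1377] frame [-229.2  -11.8  137.7] F [ 0.8 -0.3  0.7] w -0.0
button px 127 [-64.3 -33.3  36.4] angle 86.9
1550 ((436.1050109863281, 344.81787109375), (101.5641098022461, 111.81057739257812), 3.0402350425720215)
slip_tub ([130.3, 220.1], 0.71)
clay_roll ([389.2, 216.2], 0.86)
stamp ([415.2, 243.8], 0.55)
glaze_tile []
wood_tool ([384.8, 247.3], 0.65)
loop_tool ([358.3, 216.1], 0.45)
```

View pics/fin.png

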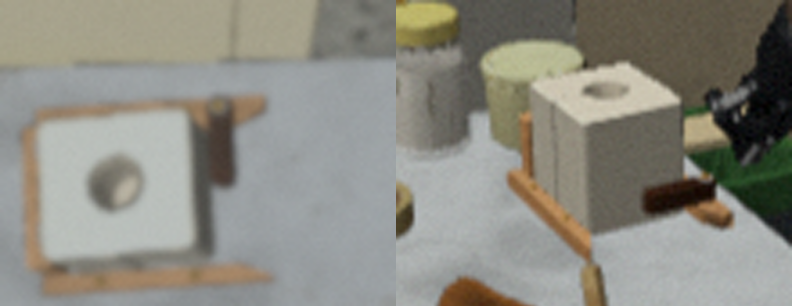

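The final picture shows the halves closed with a faint seam and a round hole at (115,182). The button lies square across behind the loose half at (220,145). One last check on the bystanders from the scene camera, because the arm covers part of them in the top view, and then I hand in.

Run:
```python
from h import *
im,d,P=cloud('scene'); f=np.load('scene0.npz')
for t in ['slip_tub','clay_roll','stamp','glaze_tile','wood_tool','loop_tool']:
    r=recognise(t,'scene'); print(t,r and (np.round(r[0]['uv'],1).tolist(),r[0]['score']))
# table region with the small things: did anything change between first and last picture?
P0=f['P']; m=(P0[...,2]>-.02)&(P0[...,2]<.08)&(P0[...,0]>.3)&(P0[...,0]<.55)&(P0[...,1]>-.33)&(P0[...,1]<.0)&(P[...,2]<.1)
df=cv2.absdiff(cv2.GaussianBlur(im,(0,0),1.5),cv2.GaussianBlur(f['im'],(0,0),1.5)).max(-1)
print('px',m.sum(),'changed>40:',(df[m]>40).sum(),'median',np.median(df[m]),'depth moved>8mm',(abs(P[...,2]-P0[...,2])[m]>.008).sum())
```

```text
slip_tub ([226.1, 164.4], 0.78)
clay_roll ([356.1, 275.3], 0.83)
stamp ([336.5, 307.3], 0.93)
glaze_tile ([360.5, 318.7], 0.63)
wood_tool ([306.0, 297.0], 0.55)
loop_tool ([320.5, 270.4], 0.54)
px 8191 changed>40: 18 median 4.0 depth moved>8mm 0
```

```bash
python3 -c "
from workcell import *
print(close_job())"
```

```text
the job is handed in; nothing more can be done
None
```

The mould is shut and the turn button is across behind it. I handed the job in at about 20 s of the 64 s allowed; no verdict was reported.

**What I did:** I pushed the loose half only, on its back and with fingertips under 40 mm. I kept the tool tilted 40° so the gripper body stayed off the block's upper half. Two-finger pushes squared it and brought it into line, and a push with the fingers closed took it home. I then swept the turn button round from the outside with the closed fingertip until it hit its stop, and backed the arm clear.

**Last checks:**
- **Mould:** a last push of about 23 N against the loose half did not move it. The top view shows the two tops joined, measuring 112 mm together. The same measurement read the 54 mm fixed half as 57.6 mm, so this agrees with 108 mm.
- **Button:** it held still under about 17 N. It measures about 87° from the frame's x axis, against 90° nominal, which is within the camera's error. The picture shows it square behind the block.
- **Other things on the table:** the scene camera showed no height change over 8 mm, and only 18 of 8191 pixels changed, in the clay and small-tools area.

**What disagreed:**
- In the top view, some bystanders' positions shifted a few pixels and the glaze tile was not found. The arm covers part of that area there, and the scene camera put the things it had seen at the start within about 5 pixels of where they were. It had not found the stamp or wood tool at the start, so for those two I rely on the area check above.
- My edge fit of the closed loose half was about 5 mm off in depth, because its edge merged with its shaded back. I relied on the joined tops and the force instead.

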